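# Slide the ware board out to the marker under the lamp and hold it

## Robot

A 6-joint arm with a two-finger parallel gripper is mounted at the origin on a cart in front of the work surface, level with it; the furniture and walls round the work are solid. World frame = base frame: x ahead of the robot, y to its left, z up, the work surface at z = 0. Lengths are in m, angles in degrees, forces in N, time in s.
With the tool pointing down it reaches from about 0.375 to 0.9 m from the base axis. Payload 3.1 kg.
Tool frame: the origin (TCP) lies midway between the tips of the shut fingers; the grasp point (between the pads) lies 19 mm behind it; z points along the fingers, y is the line along which they close (so a half turn about z gives the same grasp; the last joint's range is limited). The gripper opens to 87 mm and grips with 3 to 60 N. Pads are 19 mm wide; open, the fingers measure 117 mm over their backs; the gripper's body (75 mm by 190 mm) begins 51 mm behind the grasp point.
Start: joints at [56.637, 30.224, 82.088, -0, 67.689, -10.227], TCP at [0.246, 0.575, 0.223] pointing down, gripper open.
Joint ranges: [-176.69, 176.69], [-43.24, 126.21], [12.49, 139.97], [-82, 262], [0, 151.66], [-163.58, 163.58]. Speed limits (degrees/s): [159.86, 159.86, 180, 180, 180, 180].

## Interface

Orientations are given as a 3x3 rotation matrix whose columns are the frame's x, y, z axes.
In Python, from rig import read_state, optics, bot gives the robot as it stands. The module is installed in compiled form; this text tells all that it offers.
- The arm moves only by the tool send_rows, never from a script. Its argument "commands" is a list of rows, each a list of 7 numbers: the turn, a rotation vector about the tool's x, y, z in units of 5 degrees (1.0 is 5 degrees), then the shift along the tool's x, y, z in units of 30 mm (1.0 is 30 mm), then the opening, from 0 (shut) to 1 (fully open). In form: [[rx, ry, rz, tx, ty, tz, gripper], ...]. A call has 1 to 20 rows; each row is the pose to reach, as a shift and turn from the pose commanded when the call began, along the tool's axes at that moment; what a row does not reach only later rows make up. A row lasts 1/12 s, in which the tool goes at most 41.7 mm and 7.16 degrees, less where a joint would pass 70% of its speed; a pose out of reach is approached as far as the arm can. A call with a gripper value outside its range is refused whole. The fingers move at their own pace and stop on an object; the grip force is fixed at half the most. Time passes only in rows, so rows that repeat a pose let the fingers close. It gives the time, the measured TCP pose, the force, the opening and the grip force at its end, in the units of the state.
- read_state(): the state, without advancing time (a new reading comes with each control period).
- optics.capture(name): name is "side" or "top"; returns a dict with "image" (480x640x3 uint8, blue, green, red), "intrinsics" (3x3 intrinsics, pixels), "extrinsics" (4x4, takes a point from world to camera coordinates). Camera axes: x right, y down, z forward; pixel columns grow to the right and rows downward; lengths in m; the calibration is good to about 2 mm. A picture is of the moment at which its call begins. There is no depth.
- bot.hand_in(): hands the job in; it is judged then, once.
The state is a dict: "time_s": time; "joint_positions": joint angles; "qvel": joint speeds; "tau": joint torques, N m; "position": TCP position; "tcp_rot": TCP orientation; "force": force on the tool from outside, world axes, zero at the start; "moment": the same for the moment, N m; "opening": opening from 0.0 (shut) to 1.0 (fully open); "grasp_force": force on a finger pad.
Only numpy, scipy, OpenCV 4.12 (cv2) and the standard library are available. Lean on these libraries where they do the work, as an engineer would, in place of code of your own. Each camera call takes 0.05 s, during which the arm holds its last target. There are 200 camera calls.

## Task

I want to decorate the pot on the end of the ware board. First swing the stiff lamp arm round until it points straight at the red-tipped marker post and leave it there; then, without lifting the board off its stand or upsetting the pot, slide the board straight out by the dark block on its tail until the edge of its front end is exactly abreast of the marker. That far out it would tip, so finish still holding the tail with the board level and still; leave the other things alone.

Things in the scene. Friction and masses are not known exactly. Their poses are not given: they have to be found in the camera images.
- stand: low plywood stand, fixed: 130 (x) x 200 (y) x 60 mm high; origin at the centre of its underside, z up. Its top, at 60 mm, carries the board; the board slides out along the stand's own -y. Its yaw differs from start to start.
- board: loose pale wooden ware board on the stand, 100 (x) x 320 (y) x 16 mm, 0.45 kg; origin at the centre of its underside; front end at its own y = -160 mm, tail at +160; starts turned at most 0.04 rad against the stand. A dark grip block is fixed near the tail: 60 (x) x 22 (y) x 44 mm high, centre at y = +125. Out at the marker it tips unless the block is held down with 2 to 5 N.
- board_nose (a point): middle of the upper edge of the board's front end: 160 mm along the board's -y from its origin, 16 mm above its underside; axes as the board's
- board_grip (a point): grip point in the dark block on the board's tail: 125 mm along the board's +y from its origin, 42 mm above its underside, 26 mm above the board's upper face, 18 mm below the block's top; 285 mm from the front end; axes as the board's. The block is 22 mm thick along y.
- pot: loose dotted brown pot standing on the board near its front end, 82 mm wide, 70 mm high, 0.28 to 0.46 kg; origin at the centre of its underside
- marker_tip (a point): middle of the top of the fixed marker post: thin steel stem, red fin 22 (x) x 6 (y) mm, top 92 mm above the table; axes as the stand's. It stands on the robot's side of the board's path, about 80 mm from its middle line, 140 to 170 mm beyond the stand's end. The board's front end shall come to the same y as this point, measured along the stand's y axis.
- lamp_base: fixed round foot (70 mm) and 16 mm column of the lamp, on the far side of the board's path; origin at the centre of its underside, on the axis of the arm's hinge; axes as the stand's
- lamp_arm (a joint): turn of the lamp arm about the upright column (rad). At 0 the arm points along lamp_base's own -x (towards the robot's side); it grows counter-clockwise from above, swinging the head towards -y. Range -0.7 to 1.4; starts at 0.7 to 1.15. Stiff: needs about 1.5 N at the knob and stays where it is left.
- lamp_knob (a point): middle of the upright round black knob on the blue lamp head, the place to take or push it: 22 mm in diameter, from 253 to 287 mm above the table, point at 271 mm; 170 mm from the hinge axis, on the arm's line. The head under it is 72 mm wide and spans 201 to 241 mm. Axes are the arm's: -x points outward from the hinge along the arm.
- bowl: loose small striped bowl, 66 mm wide, 32 mm high, a bystander; origin under its centre
- glaze_jar: loose jar of blue glaze, 52 mm wide, 62 mm high, a bystander; origin under its centre
- red_cutter: loose red cutter, 49 mm wide, 40 mm high, a bystander; origin under its centre
- tape: loose roll of masking tape lying flat, 86 mm wide, 19 mm high, a bystander; origin under its centre
- marker: the fixed marker post with a 36 mm square dark foot, see marker_tip; origin at the centre of its foot's underside; axes as the stand's

How it is judged (in metres and radians):
On the way:
1. the lamp arm points at the marker and stands still, while the board is not yet out (y of marker_tip in the frame of lamp_knob between -0.03 and 0.03 m and velocity of joint lamp_arm between -0.03 and 0.03 rad/s and y of board_nose in the frame of marker_tip above 0.05 m), for 0.3 s.
At the end, for the whole second after the job is handed in: Fingers still hold the board (over 0.5 N): front end within 10 mm of the marker, lying on the stand (8 mm high or low, 25 mm sideways, 0.1 rad), level within 0.05 rad, still, clear of the marker; pot upright within 20 mm of its place; lamp arm's line within 30 mm of the marker (y of marker_tip in the frame of lamp_knob between -0.03 and 0.03 m and y of board_nose in the frame of marker_tip between -0.01 and 0.01 m and x of board in the frame of stand between -0.025 and 0.025 m and z of board in the frame of stand between 0.054 and 0.068 m and angle between the y axis of board and the y axis of stand, either way round below 0.1 rad and angle between board's own z axis and vertical below 0.05 rad and linear speed of board below 0.02 m/s and contact force between the fingers and board above 0.5 N and contact force between board and marker below 0.1 N and angle between pot's own z axis and vertical below 0.1 rad and y of pot in the frame of board between -0.13 and -0.09 m and x of pot in the frame of board between -0.02 and 0.02 m and z of pot in the frame of board between 0.01 and 0.022 m); the arm keeps its last pose, push and grip.
It fails at once if the board is lifted off the stand by more than 15 mm (z of board in the frame of stand above 0.075 m).
It fails at once if the board tips (over 0.12 rad) (angle between board's own z axis and vertical above 0.12 rad).
It fails at once if the pot is upset (angle between pot's own z axis and vertical above 0.3 rad).
It fails at once if a bystander is moved more than 30 mm (distance of any of bowl, glaze_jar, red_cutter, tape from where it was at the start of the episode above 0.03 m).
It also fails if it takes over 48 s, if anything falls off the work surface, if the arm or the gripper's body presses on something with over 40 N, if the wrist force passes 120 N, or if a joint passes its speed limit or range.

## Working session

There is one attempt and no reset: what is moved stays moved. The work goes in short steps, Python scripts to look and compute and a tool call to move; the robot and the scene stay as the last step left them, time stands still between calls to the robot, and variables do not carry over. Pictures are saved under pics/ and viewed, at most 10 in all, crops included, and the job is handed in when it is done.

Besides the shell and the picture viewer there is one more tool, called after ">>>" as name([rows], argument=value, ...), one row to a line, values as JSON. send_rows: Moves the arm, as the interface text tells. Its arguments: {"type":"object","properties":{"commands":{"type":"array","items":{"type":"array","items":{"type":"number"}}}},"required":["commands"]}

```bash
mkdir -p pics; python3 - <<'E'
from rig import read_state, optics, bot
import cv2
s=read_state()
for k in s: print(k,s[k])
for n in("side","top"):
    c=optics.capture(n); cv2.imwrite(f"pics/{n}0.png",c["image"]); print(n,c["intrinsics"],c["extrinsics"])
E
```

```text
time_s 0.0
joint_positions [ 5.66357559e+01  3.02787486e+01  8.21560711e+01  2.03251520e-04
  6.76890957e+01 -1.02283036e+01]
qvel [ 0.03671003 -0.07320725  0.03466402  0.03696429  0.10159236  0.0197271 ]
tau [-1.65783540e-04 -4.40053332e+01 -1.76590651e+01  6.33148570e-02
  5.84352377e-02 -1.62043771e-04]
position [0.24514577 0.57412322 0.22157572]
tcp_rot [[-9.19574449e-01  3.92913999e-01 -1.19215610e-03]
 [ 3.92915617e-01  9.19572760e-01 -1.80448967e-03]
 [ 3.87265029e-04 -2.12777934e-03 -9.99997661e-01]]
force [-0.2496844  -0.20313915 -0.85549658]
moment [-0.00637194 -0.00321421 -0.00293566]
grasp_force 0.0
opening 1.0021586643922924
side [[527.79254874   0.         319.39540384]
 [  0.         527.79254874 241.71809253]
 [  0.           0.           1.        ]] [[ 0.81624099 -0.57767746 -0.00627737 -0.46512606]
 [-0.2889156  -0.39877138 -0.87035002  0.27032384]
 [ 0.50027835  0.71222899 -0.49239357  1.14860231]
 [ 0.          0.          0.          1.        ]]
top [[447.07766356   0.         315.86589081]
 [  0.         447.07766356 243.08719886]
 [  0.           0.           1.        ]] [[ 0.02497748 -0.99965836 -0.00770046 -0.05638396]
 [-0.98252733 -0.02312686 -0.18467592  0.55382299]
 [ 0.18443474  0.01217865 -0.98276931  1.19094089]
 [ 0.          0.          0.          1.        ]]
```

View pics/side0.png

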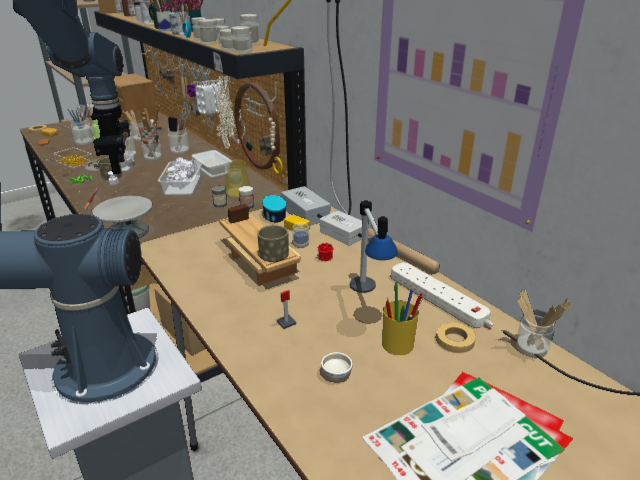

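View pics/top0.png

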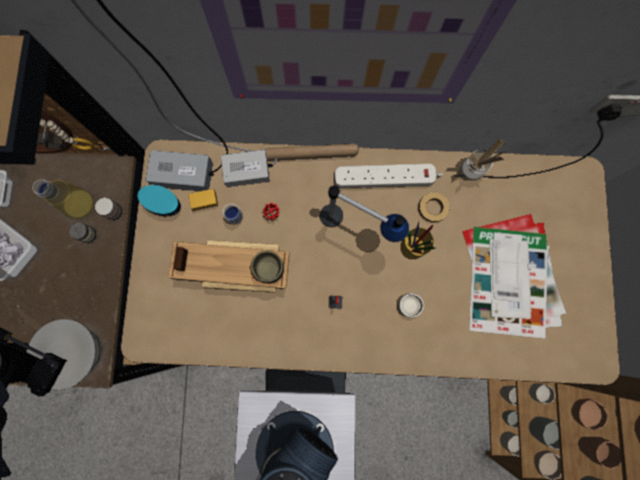

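The side view shows the board with its dark block at (238,213), the pot at (272,243), the red marker at (285,296), and the lamp column at (363,285) with its head at (383,240). In the top view the block is at (180,257), the pot at (267,266), the marker at (336,301), the lamp foot at (331,215) and the head at (395,228). I'll enlarge both.

```bash
python3 - <<'E'
import cv2
a=cv2.imread("pics/side0.png")[185:335,210:410]; cv2.imwrite("pics/sc.png",cv2.resize(a,None,fx=4,fy=4,interpolation=cv2.INTER_CUBIC))
a=cv2.imread("pics/top0.png")[175:325,160:430]; cv2.imwrite("pics/tc.png",cv2.resize(a,(783,435),interpolation=cv2.INTER_CUBIC))
E
```

```text
(no output)
```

View pics/sc.png

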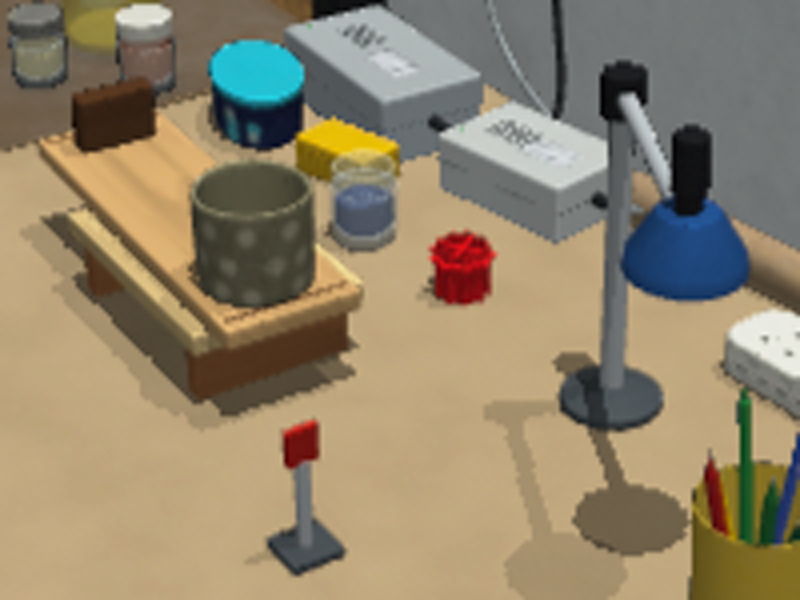

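View pics/tc.png

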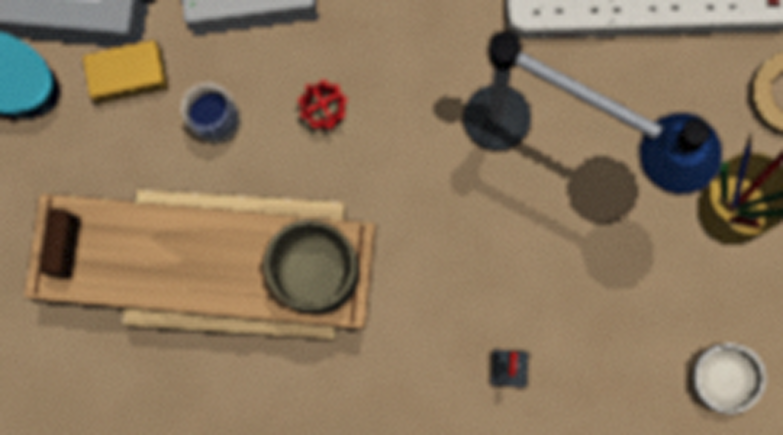

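The enlarged crops show the block, board corners, stand strips, red fin, lamp foot, column and knob clearly. I'll triangulate from these.

```bash
cat > h.py <<'E'
import numpy as np, cv2
from rig import read_state, optics, bot
_c={}
def cam(n):
    if n not in _c: _c[n]=optics.capture(n)
    return _c[n]
def P(n): c=cam(n); return c["intrinsics"]@c["extrinsics"][:3]
def plane(n,uv,z):
    p=P(n); H=p[:,[0,1,3]].copy(); H[:,2]+=p[:,2]*z
    q=np.linalg.solve(H,[uv[0],uv[1],1]); return np.r_[q[:2]/q[2],z]
def tri(s,t):
    q=cv2.triangulatePoints(P("side"),P("top"),np.array(s,float).reshape(2,1),np.array(t,float).reshape(2,1)).ravel()
    X=q[:3]/q[3]
    r=[(P(n)@np.r_[X,1]) for n in("side","top")]
    return X,[np.round(a[:2]/a[2]-b,1) for a,b in zip(r,(s,t))]
def proj(n,X): a=P(n)@np.r_[X,1]; return a[:2]/a[2]
S=lambda x,y:(x/4+209.6,y/4+184.6)
T=lambda x,y:(x/2.9+159.7,y/2.9+174.7)
def blobs(n,lo,hi,amin=8,box=(0,0,640,480)):
    im=cv2.cvtColor(cam(n)["image"],cv2.COLOR_BGR2HSV); m=cv2.inRange(im,lo,hi)
    k,_,st,ce=cv2.connectedComponentsWithStats(m)
    return [(st[i].tolist(),ce[i].round(1).tolist()) for i in range(1,k) if st[i][4]>=amin and box[0]<ce[i][0]<box[2] and box[1]<ce[i][1]<box[3]]
E
python3 - <<'E'
from h import *
np.set_printoptions(precision=4,suppress=True)
print("red side",blobs("side",(0,150,90),(8,255,255),box=(270,200,340,310)),"top",blobs("top",(0,120,60),(8,255,255),4,box=(320,280,350,320)))
print("blk side",blobs("side",(0,60,10),(15,255,75),20,(220,190,260,230)),"top",blobs("top",(0,60,10),(15,255,75),10,(160,240,200,280)))
print("frontfar",tri(S(360,283),T(373,222)));print("frontnear",tri(S(228,332),T(365,327)))
print("tailnear",tri(S(42,143),T(30,297)))
for a in [(45,198),(30,297),(373,222),(365,327)]: print("board z.076",plane("top",T(*a),.076))
for a in [(137,191),(343,206),(123,322),(335,336)]: print("stand z.06",plane("top",T(*a),.06))
print("markertip",tri(S(302,425),T(515,362)), plane("top",T(515,360),.092),plane("side",S(302,425),.092))
print("markerfoot",plane("side",S(306,547),.006),plane("top",T(509,370),.006))
print("lampfoot",plane("side",S(612,395),.01),plane("top",T(497,117),.008))
print("coltop",tri(S(623,72),T(505,45)))
print("knobtop",tri(S(692,132),T(693,131)));
for z in(.287,): print(plane("side",S(692,132),z),plane("top",T(693,131),z))
print("pot rim",plane("top",T(311,267),.146))
E
```

```text
red side [([323, 243, 11, 17, 30], [330.1, 249.7]), ([281, 290, 9, 12, 75], [284.8, 295.4])] top [([335, 296, 3, 8, 18], [336.3, 299.8])]
blk side [([228, 207, 21, 16, 245], [237.8, 214.5])] top [([174, 247, 14, 24, 248], [180.2, 258.8])]
frontfar (array([0.5265, 0.03  , 0.0805]), [array([-0.4,  0.1]), array([ 0.2, -0.4])])
frontnear (array([0.4285, 0.0343, 0.0765]), [array([-0.2,  0. ]), array([ 0.2, -0.3])])
tailnear (array([0.4493, 0.3461, 0.0764]), [array([-0.4,  0. ]), array([ 0.2, -0.5])])
board z.076 [0.5417 0.3406 0.076 ]
board z.076 [0.448  0.3468 0.076 ]
board z.076 [0.5261 0.031  0.076 ]
board z.076 [0.4278 0.0348 0.076 ]
stand z.06 [0.5534 0.2585 0.06  ]
stand z.06 [0.5435 0.0612 0.06  ]
stand z.06 [0.4283 0.2629 0.06  ]
stand z.06 [0.4201 0.0637 0.06  ]
markertip (array([ 0.3987, -0.1037,  0.0943]), [array([-0.3,  0. ]), array([ 0.2, -0.3])]) [ 0.3999 -0.1033  0.092 ] [ 0.401 -0.101  0.092]
markerfoot [ 0.3979 -0.1042  0.006 ] [ 0.3955 -0.101   0.006 ]
lampfoot [ 0.6468 -0.0901  0.01  ] [ 0.6472 -0.0846  0.008 ]
coltop (array([ 0.6488, -0.0853,  0.2442]), [array([-0.1,  0. ]), array([ 0.1, -0.1])])
knobtop (array([ 0.5706, -0.233 ,  0.2866]), [array([-0.7,  0.2]), array([ 0.5, -0.8])])
[ 0.5719 -0.2338  0.287 ] [ 0.5686 -0.2317  0.287 ]
pot rim [0.4732 0.0786 0.146 ]
```

```bash
cat >> h.py <<'E'
def row(p,yaw,g,p0=None,yaw0=None):
    "row taking the tool (down, y axis at yaw deg) from p0,yaw0 (default measured) to p,yaw"
    s=read_state()
    if p0 is None: p0=s["position"]
    if yaw0 is None: yaw0=np.degrees(np.arctan2(s["tcp_rot"][1,1],s["tcp_rot"][0,1]))
    a=np.radians(yaw0); c,n=np.cos(a),np.sin(a)
    R=np.array([[-n,c,0],[c,n,0],[0,0,-1.]])
    t=R.T@(np.array(p)-p0)/.03
    d=(yaw0-yaw+180)%360-180
    return [0,0,round(d/5,2),*t.round(2).tolist(),g]
E
python3 - <<'E'
from h import *
s=(.246,.575,.223);y=66.87
print(row((.30,.50,.36),50,1,s,y)); print(row((.569,-.235,.36),-27.7,.6,s,y))
E
```

```text
[0, 0, 3.37, -2.64, -1.59, -4.57, 1]
[0, 0, 18.91, -20.51, -20.6, -4.57, 0.6]
```

>>> send_rows([
  [0, 0, 3.4, -2.6, -1.6, -4.6, 1],
  [0, 0, 3.4, -2.6, -1.6, -4.6, 1],
  [0, 0, 3.4, -2.6, -1.6, -4.6, 1],
  [0, 0, 3.4, -2.6, -1.6, -4.6, 1],
  [0, 0, 18.9, -20.5, -20.6, -4.6, 0.6],
  [0, 0, 18.9, -20.5, -20.6, -4.6, 0.6],
  [0, 0, 18.9, -20.5, -20.6, -4.6, 0.6],
  [0, 0, 18.9, -20.5, -20.6, -4.6, 0.6],
  [0, 0, 18.9, -20.5, -20.6, -4.6, 0.6],
  [0, 0, 18.9, -20.5, -20.6, -4.6, 0.6],
  [0, 0, 18.9, -20.5, -20.6, -4.6, 0.6],
  [0, 0, 18.9, -20.5, -20.6, -4.6, 0.6],
  [0, 0, 18.9, -20.5, -20.6, -4.6, 0.6],
  [0, 0, 18.9, -20.5, -20.6, -4.6, 0.6],
  [0, 0, 18.9, -20.5, -20.6, -4.6, 0.6],
  [0, 0, 18.9, -20.5, -20.6, -4.6, 0.6],
  [0, 0, 18.9, -20.5, -20.6, -4.6, 0.6],
  [0, 0, 18.9, -20.5, -20.6, -4.6, 0.6],
  [0, 0, 18.9, -20.5, -20.6, -4.6, 0.6],
  [0, 0, 18.9, -20.5, -20.6, -4.6, 0.6],
])

```text
time_s: 1.87
position: [0.5282, -0.1279, 0.3604]
tcp_rot: [[0.464, 0.886, -0.0], [0.886, -0.464, 0.0], [0.0, -0.0, -1.0]]
force: [0.1, -0.2, 0.0]
opening: 0.6
grasp_force: 0.0
```

```bash
python3 - <<'E'
from h import *
s=read_state();print(s["time_s"],s["position"],s["joint_positions"],s["tcp_rot"][:,1])
E
```

```text
1.8667 [ 0.5282     -0.1279436   0.36043371] [-2.54079081e+01  1.60697338e+01  8.28306115e+01  1.15806249e-02
  8.11159851e+01  2.25278264e+00] [ 8.85697805e-01 -4.64262116e-01 -2.92651657e-04]
```

```bash
python3 - <<'E'
from h import *
print(row((.569,-.235,.36),-27.7,.6)); print(row((.569,-.235,.256),-27.7,.6))
E
```

```text
[0, 0, np.float64(0.01), -2.53, 2.86, 0.01, 0.6]
[0, 0, np.float64(0.01), -2.53, 2.86, 3.48, 0.6]
```

>>> send_rows([
  [0, 0, 0, -2.5, 2.9, 0, 0.6],
  [0, 0, 0, -2.5, 2.9, 0, 0.6],
  [0, 0, 0, -2.5, 2.9, 0, 0.6],
  [0, 0, 0, -2.5, 2.9, 0, 0.6],
  [0, 0, 0, -2.5, 2.9, 0, 0.6],
  [0, 0, 0, -2.5, 2.9, 0, 0.6],
  [0, 0, 0, -2.5, 2.9, 1, 0.6],
  [0, 0, 0, -2.5, 2.9, 1, 0.6],
  [0, 0, 0, -2.5, 2.9, 1, 0.6],
])

```text
time_s: 2.62
position: [0.569, -0.2304, 0.3295]
tcp_rot: [[0.462, 0.887, -0.004], [0.887, -0.462, 0.003], [0.001, -0.005, -1.0]]
force: [0.6, -0.0, 0.3]
opening: 0.6
grasp_force: 0.0
```

```bash
python3 - <<'E'
from h import *
o=[]
for n,z in(("side",(330,150,230,175)),("top",(345,180,240,180))):
    x,y,w,h=z; o.append(cv2.resize(cam(n)["image"][y:y+h,x:x+w],(390,300),interpolation=cv2.INTER_CUBIC))
cv2.imwrite("pics/k.png",np.hstack(o)); print(read_state()["position"])
E
```

```text
[ 0.5706088  -0.23170767  0.33173802]
```

View pics/k.png

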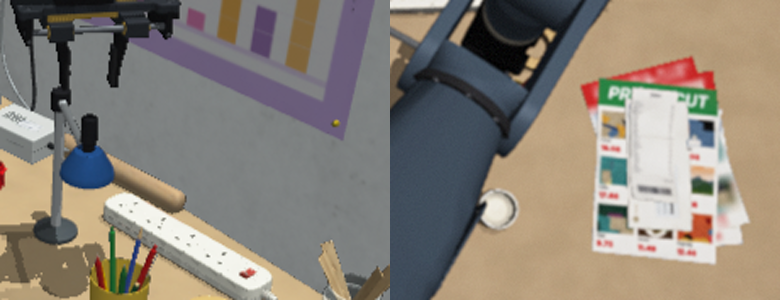

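In the side crop the knob at (90,130) sits below the gap between the fingertips at (65,90) and (113,85). Lower and narrow to a cage, then swing.

```bash
python3 - <<'E'
from h import *
p0=(.569,-.234,.256);y0=-27.7
print(row((.569,-.234,.256),-27.7,.6))
h=np.array([.647,-.087]);
for f in np.linspace(0,1,13)[1:]:
    yaw=-27.7-58.7*f; a=np.radians(yaw+180+90)  # arm dir = tangent(yaw+180)+90
    d=np.array([np.cos(a),np.sin(a)]); print(row((*(h+.17*d),.256),yaw,.38,p0,y0), (h+.17*d).round(3))
E
```

```text
[0, 0, np.float64(0.03), -0.09, -0.01, 2.52, 0.6]
[0, 0, np.float64(0.98), -0.1, -0.46, 0.0, 0.38] [ 0.555 -0.23 ]
[0, 0, np.float64(1.96), -0.04, -0.94, 0.0, 0.38] [ 0.544 -0.222]
[0, 0, np.float64(2.94), 0.07, -1.41, 0.0, 0.38] [ 0.532 -0.213]
[0, 0, np.float64(3.91), 0.21, -1.87, 0.0, 0.38] [ 0.522 -0.202]
[0, 0, np.float64(4.89), 0.39, -2.32, 0.0, 0.38] [ 0.513 -0.191]
[0, 0, np.float64(5.87), 0.61, -2.75, 0.0, 0.38] [ 0.504 -0.179]
[0, 0, np.float64(6.85), 0.86, -3.16, 0.0, 0.38] [ 0.497 -0.167]
[0, 0, np.float64(7.83), 1.15, -3.55, 0.0, 0.38] [ 0.491 -0.154]
[0, 0, np.float64(8.81), 1.47, -3.91, 0.0, 0.38] [ 0.486 -0.14 ]
[0, 0, np.float64(9.78), 1.82, -4.25, 0.0, 0.38] [ 0.482 -0.126]
[0, 0, np.float64(10.76), 2.2, -4.55, 0.0, 0.38] [ 0.479 -0.112]
[0, 0, np.float64(11.74), 2.6, -4.82, 0.0, 0.38] [ 0.477 -0.098]
```

>>> send_rows([
  [0, 0, 0, 0, 0.1, 1.2, 0.6],
  [0, 0, 0, 0, 0.1, 1.8, 0.6],
  [0, 0, 0, 0, 0.1, 2.5, 0.6],
  [0, 0, 0, 0, 0.1, 2.5, 0.6],
  [0, 0, 0, 0, 0.1, 2.5, 0.38],
  [0, 0, 0, 0, 0.1, 2.5, 0.38],
  [0, 0, 0, 0, 0.1, 2.5, 0.38],
  [0, 0, 0, 0, 0.1, 2.5, 0.38],
])

```text
time_s: 3.38
position: [0.574, -0.2346, 0.2576]
tcp_rot: [[0.464, 0.886, 0.003], [0.886, -0.464, -0.002], [-0.0, 0.004, -1.0]]
force: [0.3, -0.1, 0.8]
opening: 0.408
grasp_force: 0.0
```

>>> send_rows([
  [0, 0, 1, -0.2, -0.6, 0, 0.38],
  [0, 0, 2, -0.1, -1.1, 0, 0.38],
  [0, 0, 3, 0, -1.55, 0, 0.38],
  [0, 0, 3.9, 0.1, -2, 0, 0.38],
  [0, 0, 4.9, 0.3, -2.45, 0, 0.38],
  [0, 0, 5.9, 0.5, -2.9, 0, 0.38],
  [0, 0, 6.8, 0.8, -3.3, 0, 0.38],
  [0, 0, 7.8, 1.1, -3.7, 0, 0.38],
  [0, 0, 8.8, 1.4, -4.05, 0, 0.38],
  [0, 0, 9.8, 1.75, -4.4, 0, 0.38],
  [0, 0, 10.8, 2.1, -4.7, 0, 0.38],
  [0, 0, 11.7, 2.5, -4.95, 0, 0.38],
  [0, 0, 11.7, 2.65, -5.05, 0, 0.38],
  [0, 0, 11.7, 2.65, -5.05, 0, 0.38],
  [0, 0, 11.7, 2.65, -5.05, 0, 0.38],
  [0, 0, 11.7, 2.65, -5.05, 0, 0.38],
])

```text
time_s: 4.72
position: [0.4762, -0.0939, 0.2558]
tcp_rot: [[0.998, 0.068, 0.001], [0.068, -0.998, -0.0], [0.001, 0.0, -1.0]]
force: [-0.6, 0.0, 0.3]
opening: 0.382
grasp_force: 0.0
```

```bash
python3 - <<'E'
from h import *
s=read_state(); print(s["position"],s["force"],s["opening"])
c=cam("side")["image"]; cv2.imwrite("pics/s1.png",cv2.resize(c[130:350,180:450],(780,635))[:600])
print(row((.48,-.096,.257),-86.4,.7),row((.48,-.096,.36),-86.4,.7))
E
```

```text
[ 0.47620946 -0.09389316  0.25584849] [-0.5598384   0.00454302  0.34783082] 0.3816378892915151
[0, 0, np.float64(0.06), 0.12, 0.08, -0.04, 0.7] [0, 0, np.float64(0.06), 0.12, 0.08, -3.48, 0.7]
```

View pics/s1.png

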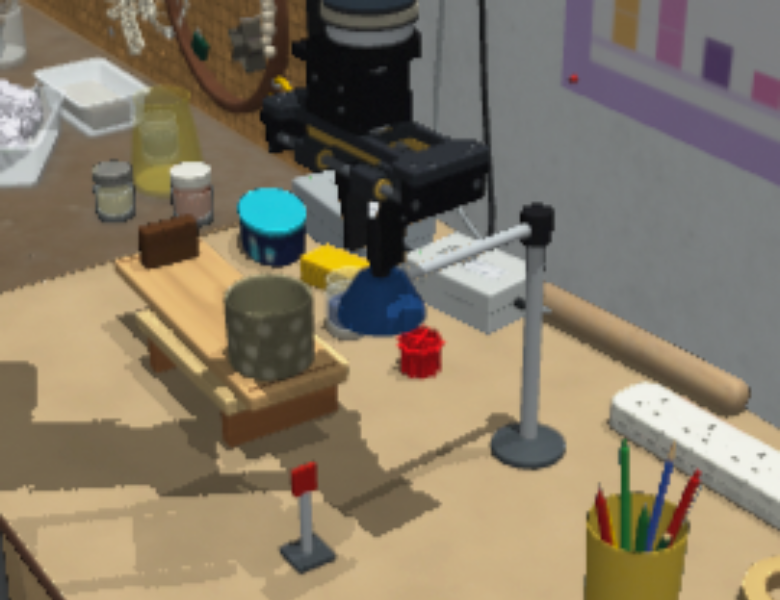

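The lamp head now hangs at (382,300) between the column and the marker, with the knob between the fingers; the arm points at the marker. Open and lift clear, then measure the block and the lamp line.

>>> send_rows([
  [0, 0, 0, 0, 0, 0, 0.7],
  [0, 0, 0, 0, 0, 0, 0.7],
  [0, 0, 0, 0, 0, 0, 0.7],
  [0, 0, 0, 0, 0, 0, 0.7],
  [0, 0, 0, 0, 0, -1, 0.7],
  [0, 0, 0, 0, 0, -2, 0.7],
  [0, 0, 0, 0, 0, -3, 1],
  [0, 0, 0, 0, 0, -3.2, 1],
  [0, 0, 0, 0, 0, -3.2, 1],
  [0, 0, 0, 0, 0, -3.2, 1],
])

```text
time_s: 5.6
position: [0.4753, -0.0932, 0.3511]
tcp_rot: [[0.998, 0.067, -0.0], [0.067, -0.998, 0.0], [-0.0, -0.0, -1.0]]
force: [-0.2, 1.1, -1.1]
opening: 0.917
grasp_force: 0.0
```

```bash
python3 - <<'E'
from h import *
s=read_state(); print(s["position"],s["tcp_rot"][:,1])
# block corners from side view: mask extremes
for n,b in(("side",(220,190,260,230)),("top",(160,235,200,285))):
    im=cv2.cvtColor(cam(n)["image"],cv2.COLOR_BGR2HSV); m=cv2.inRange(im,(0,60,10),(15,255,80)); k=np.zeros_like(m); k[b[1]:b[3],b[0]:b[2]]=m[b[1]:b[3],b[0]:b[2]]
    c=max(cv2.findContours(k,0,1)[0],key=cv2.contourArea); print(n,cv2.boundingRect(c),cv2.minAreaRect(c),c.reshape(-1,2).tolist() if n=="side" else "")
for z in(.1,.12): print(plane("top",(180.2,258.8),z))
X=np.array([.4932,.3128,0])
for z in(.076,.098,.12): print(z,proj("side",X+[0,0,z]),proj("top",X+[0,0,z]))
cv2.imwrite("pics/s2.png",cv2.resize(cam("side")["image"][190:330,210:390],(772,600),interpolation=cv2.INTER_CUBIC))
print(row((.493,.313,.357),-93.3,1),row((.493,.313,.15),-93.3,1))
E
```

```text
[ 0.47531415 -0.09324093  0.35108459] [ 6.73984423e-02 -9.97726116e-01 -2.16246867e-04]
side (228, 207, 21, 16) ((238.25387573242188, 214.5308074951172), (13.51978588104248, 20.71380043029785), 82.87498474121094) [[244, 207], [243, 208], [242, 208], [241, 208], [240, 208], [239, 209], [238, 209], [237, 209], [236, 209], [235, 210], [234, 210], [233, 210], [232, 211], [231, 211], [230, 211], [229, 210], [228, 209], [228, 210], [228, 211], [228, 212], [228, 213], [228, 214], [228, 215], [228, 216], [229, 217], [229, 218], [229, 219], [229, 220], [229, 221], [230, 222], [231, 222], [232, 222], [233, 222], [234, 221], [235, 221], [236, 221], [237, 221], [238, 221], [239, 220], [240, 220], [241, 220], [242, 219], [243, 219], [244, 219], [245, 219], [246, 218], [247, 218], [247, 217], [247, 216], [247, 215], [247, 214], [247, 213], [247, 212], [248, 211], [248, 210], [248, 209], [247, 208], [247, 207], [246, 207], [245, 207]]
top (174, 247, 14, 24) ((180.27027893066406, 258.8783874511719), (11.343530654907227, 22.35826301574707), 9.462322235107422) 
[0.4949554  0.31575388 0.1       ]
[0.49207121 0.30937623 0.12      ]
0.076 [238.01439848 220.66532205] [183.94415845 260.7968415 ]
0.098 [237.40641066 214.08256712] [181.48240975 259.59159763]
0.12 [236.78997389 207.4083343 ] [178.92950479 258.34172471]
[0, 0, np.float64(1.43), 1.52, -13.46, -0.24, 1] [0, 0, np.float64(1.43), 1.52, -13.46, 6.66, 1]
```

View pics/s2.png

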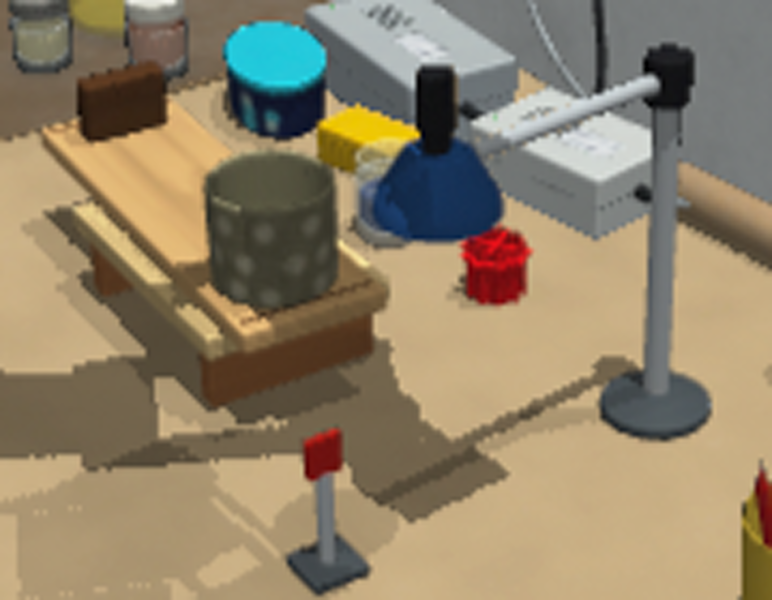

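The knob top is at (437,75) in this crop, with the arm's shadow running straight towards the post; the block is still at its place. Go above the block.

>>> send_rows([
  [0, 0, 1.4, 1.5, -13.5, -0.2, 1],
  [0, 0, 1.4, 1.5, -13.5, -0.2, 1],
  [0, 0, 1.4, 1.5, -13.5, -0.2, 1],
  [0, 0, 1.4, 1.5, -13.5, -0.2, 1],
  [0, 0, 1.4, 1.5, -13.5, -0.2, 1],
  [0, 0, 1.4, 1.5, -13.5, -0.2, 1],
  [0, 0, 1.4, 1.5, -13.5, -0.2, 1],
  [0, 0, 1.4, 1.5, -13.5, -0.2, 1],
  [0, 0, 1.4, 1.5, -13.5, -0.2, 1],
  [0, 0, 1.4, 1.5, -13.5, -0.2, 1],
  [0, 0, 1.4, 1.5, -13.5, -0.2, 1],
  [0, 0, 1.4, 1.5, -13.5, -0.2, 1],
  [0, 0, 1.4, 1.5, -13.5, 1.5, 1],
  [0, 0, 1.4, 1.5, -13.5, 3, 1],
  [0, 0, 1.4, 1.5, -13.5, 4.5, 1],
  [0, 0, 1.4, 1.5, -13.5, 6, 1],
  [0, 0, 1.4, 1.5, -13.5, 6.4, 1],
  [0, 0, 1.4, 1.5, -13.5, 6.4, 1],
  [0, 0, 1.4, 1.5, -13.5, 6.4, 1],
])

```text
time_s: 7.28
position: [0.492, 0.3118, 0.1577]
tcp_rot: [[0.998, -0.056, -0.006], [-0.056, -0.998, -0.003], [-0.005, 0.003, -1.0]]
force: [0.1, 0.2, 1.7]
opening: 1.003
grasp_force: 0.0
```

```bash
python3 - <<'E'
from h import *
k=plane("side",(311.7,207.2),.287);h=np.array([.647,-.087]);d=k[:2]-h;print(k,np.hypot(*d));d/=np.hypot(*d)
v=np.array([.3995,-.1025])-h;print("lamp line miss",d[0]*v[1]-d[1]*v[0])
s=read_state(); print(s["position"],s["tcp_rot"],s["force"])
X=s["position"]; c=cam("side")["image"]; print(proj("side",X))
cv2.imwrite("pics/s3.png",cv2.resize(c[150:290,190:370],(772,600),interpolation=cv2.INTER_CUBIC))
print(row((.494,.3135,.084),-93.3,1))
E
```

```text
[ 0.47842169 -0.10267002  0.287     ] 0.16930504301123475
lamp line miss -0.007473887694257709
[0.49394119 0.31280971 0.15991367] [[ 9.98428084e-01 -5.60474893e-02 -1.99743374e-04]
 [-5.60475536e-02 -9.98428045e-01 -3.32165562e-04]
 [-1.80812341e-04  3.42838553e-04 -9.99999925e-01]] [0.26114351 0.28542877 0.45399864]
[235.87544787 194.99646831]
[0, 0, np.float64(0.02), 0.0, -0.02, 2.53, 1]
```

View pics/s3.png

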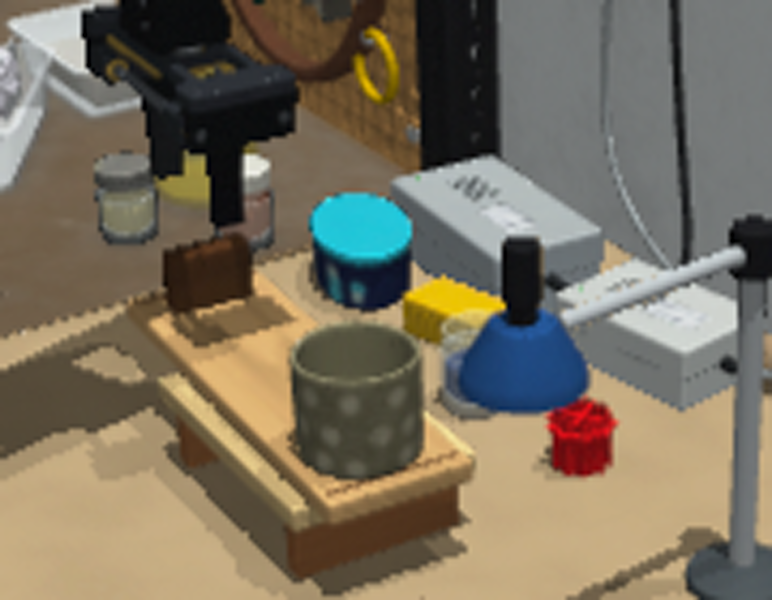

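Lamp line misses the marker by only about 7 mm; the fingers at (165,175) and (228,225) straddle the block at (207,272). Descend and grip.

>>> send_rows([
  [0, 0, 0, 0, 0, 0.8, 1],
  [0, 0, 0, 0, 0, 1.6, 1],
  [0, 0, 0, 0, 0, 2.2, 1],
  [0, 0, 0, 0, 0, 2.5, 1],
  [0, 0, 0, 0, 0, 2.5, 1],
  [0, 0, 0, 0, 0, 2.5, 1],
  [0, 0, 0, 0, 0, 2.5, 0.6],
  [0, 0, 0, 0, 0, 2.5, 0.4],
  [0, 0, 0, 0, 0, 2.5, 0.3],
  [0, 0, 0, 0, 0, 2.5, 0.2],
  [0, 0, 0, 0, 0, 2.5, 0],
  [0, 0, 0, 0, 0, 2.5, 0],
  [0, 0, 0, 0, 0, 2.5, 0],
  [0, 0, 0, 0, 0, 2.5, 0],
  [0, 0, 0, 0, 0, 2.5, 0],
  [0, 0, 0, 0, 0, 2.5, 0],
  [0, 0, 0, 0, 0, 2.5, 0],
])

```text
time_s: 8.75
position: [0.4936, 0.3146, 0.0845]
tcp_rot: [[0.998, -0.056, 0.001], [-0.056, -0.998, 0.002], [0.001, -0.002, -1.0]]
force: [0.3, -1.0, -0.9]
opening: 0.249
grasp_force: 26.9
```

```bash
python3 - <<'E'
from h import *
s=read_state()
for k in("position","tcp_rot","force","moment","opening","grasp_force"): print(k,s[k])
cv2.imwrite("pics/top1.png",cv2.resize(cam("top")["image"][175:325,160:430],(783,435),interpolation=cv2.INTER_CUBIC))
E
```

```text
position [0.49357283 0.31457839 0.0845054 ]
tcp_rot [[ 9.98448587e-01 -5.56774483e-02  6.64255025e-04]
 [-5.56785600e-02 -9.98447137e-01  1.79256741e-03]
 [ 5.63417949e-04 -1.82677116e-03 -9.99998173e-01]]
force [ 0.27919123 -0.95906435 -0.90323394]
moment [-0.20282269  0.22510253 -0.2849455 ]
opening 0.24881181464070837
grasp_force 26.869201655499637
```

>>> send_rows([
  [0, 0, 0, 0, 0.05, 0, 0],
  [0, 0, 0, 0, 0.15, 0, 0],
  [0, 0, 0, 0, 0.3, 0, 0],
  [0, 0, 0, 0, 0.5, 0, 0],
  [0, 0, 0, 0, 0.75, 0, 0],
  [0, 0, 0, 0, 1.0, 0, 0],
  [0, 0, 0, 0, 1.25, 0, 0],
  [0, 0, 0, 0, 1.5, 0, 0],
  [0, 0, 0, 0, 1.75, 0, 0],
  [0, 0, 0, 0, 2.0, 0, 0],
  [0, 0, 0, 0, 2.2, 0, 0],
  [0, 0, 0, 0, 2.4, 0, 0],
  [0, 0, 0, 0, 2.55, 0, 0],
  [0, 0, 0, 0, 2.65, 0, 0],
  [0, 0, 0, 0, 2.7, 0, 0],
  [0, 0, 0, 0, 2.7, 0, 0],
  [0, 0, 0, 0, 2.7, 0, 0],
])

```text
time_s: 10.22
position: [0.4889, 0.2324, 0.0845]
tcp_rot: [[0.999, -0.054, -0.0], [-0.054, -0.999, -0.001], [-0.0, 0.001, -1.0]]
force: [0.7, 1.3, -0.6]
opening: 0.25
grasp_force: 30.0
```

```bash
python3 - <<'E'
from h import *
s=read_state()
for k in("time_s","position","tcp_rot","force","moment","opening","grasp_force"): print(k,s[k])
E
```

```text
time_s 10.2167
position [0.48889089 0.23241405 0.08450017]
tcp_rot [[ 9.98531415e-01 -5.41754696e-02 -1.78695468e-04]
 [-5.41756135e-02 -9.98530986e-01 -9.34157435e-04]
 [-1.27824544e-04  9.42466481e-04 -9.99999548e-01]]
force [ 0.6682486   1.33360635 -0.58520227]
moment [0.40261415 0.06687218 0.00653619]
opening 0.24997847971824774
grasp_force 29.963131919503212
```

>>> send_rows([
  [0, 0, 0, 0, 0.05, 0.02, 0],
  [0, 0, 0, 0, 0.15, 0.03, 0],
  [0, 0, 0, 0, 0.3, 0.04, 0],
  [0, 0, 0, 0, 0.5, 0.05, 0],
  [0, 0, 0, 0, 0.7, 0.05, 0],
  [0, 0, 0, 0, 0.9, 0.05, 0],
  [0, 0, 0, 0, 1.1, 0.05, 0],
  [0, 0, 0, 0, 1.25, 0.05, 0],
  [0, 0, 0, 0, 1.35, 0.05, 0],
  [0, 0, 0, 0, 1.42, 0.05, 0],
  [0, 0, 0, 0, 1.45, 0.05, 0],
  [0, 0, 0, 0, 1.45, 0.05, 0],
  [0, 0, 0, 0, 1.45, 0.05, 0],
])

```text
time_s: 11.3
position: [0.488, 0.1908, 0.0844]
tcp_rot: [[0.998, -0.055, 0.004], [-0.055, -0.998, 0.002], [0.004, -0.002, -1.0]]
force: [0.4, 7.8, 7.3]
opening: 0.248
grasp_force: 30.0
```

```bash
python3 - <<'E'
from h import *
s=read_state()
for k in("time_s","position","tcp_rot","force","moment","grasp_force"): print(k,s[k])
a=cam("side")["image"][220:330,225:335]; b=cam("top")["image"][205:315,265:375]
cv2.imwrite("pics/f.png",np.hstack([cv2.resize(i,(400,400),interpolation=cv2.INTER_CUBIC) for i in(a,b)]))
E
```

```text
time_s 11.3
position [0.48801075 0.19077381 0.08440744]
tcp_rot [[ 0.99847816 -0.05502128  0.00374493]
 [-0.05502907 -0.99848273  0.00201087]
 [ 0.00362861 -0.00221389 -0.99999097]]
force [0.44897932 7.75429756 7.29429357]
moment [ 1.10069682  0.21958968 -0.03289801]
grasp_force 29.965078672394156
```

View pics/f.png

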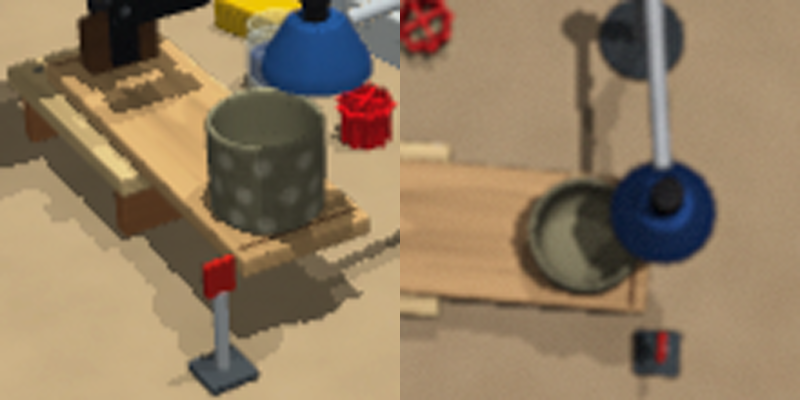

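The side crop shows the board level, the pot upright and the near front corner at (243,262) just short of the red fin at (219,277). The top crop shows the corner at about (645,311) and the fin at (662,347).

```bash
python3 - <<'E'
from h import *
u=np.array([-.0457,-.999])
k=400/110
s_=lambda x,y:((x+.5)/k-.5+225,(y+.5)/k-.5+220); t_=lambda x,y:((x-400+.5)/k-.5+265,(y+.5)/k-.5+205)
rt=blobs("top",(0,120,60),(8,255,255),4,(320,280,350,320)); rs=blobs("side",(0,150,90),(8,255,255),20,(270,270,300,310)); print(rt,rs)
m1=plane("top",rt[0][1],.09); st=rs[0][0]; m2=plane("side",(st[0]+st[2]/2-.5,rs[0][1][1]),.081)
c1=plane("top",t_(645,311),.076); c2=plane("side",s_(243,262),.076); c3=plane("side",s_(370,216),.076)
for n,v in(("m top",m1),("m side",m2),("near top",c1),("near side",c2),("far side",c3),("tri",tri(s_(243,262),t_(645,311))[0])): print(n,v.round(4),"along",(v[:2]@u).round(4))
# brightness profile across the near front edge in top view
im=cam("top")["image"][:,:,2].astype(int)
for r in(284,286,288): print(r,im[r,322:342].tolist())
E
```

```text
[([335, 296, 3, 9, 18], [336.3, 299.8])] [([281, 290, 9, 12, 88], [285.0, 295.3])]
m top [ 0.3975 -0.1009  0.09  ] along 0.0826
m side [ 0.3992 -0.1026  0.081 ] along 0.0843
near top [ 0.4236 -0.0895  0.076 ] along 0.0701
near side [ 0.4232 -0.0929  0.076 ] along 0.0735
far side [ 0.5225 -0.0976  0.076 ] along 0.0736
tri [ 0.4244 -0.0899  0.0737] along 0.0704
284 [79, 107, 131, 160, 174, 164, 125, 144, 174, 176, 164, 160, 165, 171, 172, 169, 171, 166, 168, 167]
286 [168, 171, 175, 173, 172, 152, 121, 145, 174, 173, 156, 141, 149, 160, 167, 169, 167, 168, 168, 166]
288 [174, 175, 174, 176, 174, 153, 132, 149, 171, 169, 146, 137, 141, 143, 158, 166, 167, 169, 168, 167]
```

>>> send_rows([
  [0, 0, 0, 0, 0.08, -0.01, 0],
  [0, 0, 0, 0, 0.18, -0.01, 0],
  [0, 0, 0, 0, 0.28, -0.01, 0],
  [0, 0, 0, 0, 0.36, -0.01, 0],
  [0, 0, 0, 0, 0.39, -0.01, 0],
  [0, 0, 0, 0, 0.39, -0.01, 0],
  [0, 0, 0, 0, 0.39, -0.01, 0],
  [0, 0, 0, 0, 0.39, -0.01, 0],
  [0, 0, 0, 0, 0.39, -0.01, 0],
  [0, 0, 0, 0, 0.39, -0.01, 0],
])

```text
time_s: 12.33
position: [0.4872, 0.1791, 0.0845]
tcp_rot: [[0.998, -0.055, 0.003], [-0.055, -0.998, 0.002], [0.003, -0.002, -1.0]]
force: [1.8, 7.4, 6.4]
opening: 0.252
grasp_force: 30.0
```

```bash
python3 - <<'E'
from h import *
s=read_state()
for k in("time_s","position","force","moment","grasp_force","qvel"): print(k,s[k])
a=cam("side")["image"][210:330,225:335]; b=cam("top")["image"][205:315,265:375]
cv2.imwrite("pics/g.png",np.hstack([cv2.resize(a,(400,436),interpolation=cv2.INTER_CUBIC)[36:],cv2.resize(b,(400,400),interpolation=cv2.INTER_CUBIC)]))
im=cam("top")["image"][:,:,2].astype(int)
for r in(284,286,288,290): print(r,im[r,326:348].tolist())
for r in(298,300): print(r,im[r,326:348].tolist())
E
```

```text
time_s 12.3333
position [0.48717564 0.1790741  0.0845448 ]
force [1.83886667 7.38582549 6.41038719]
moment [ 1.25733242  0.20219615 -0.03078119]
grasp_force 29.9553106399253
qvel [-0.03361947 -0.02941638 -0.08649921  0.08576131 -0.02497064  0.0815888 ]
284 [61, 76, 106, 135, 161, 167, 137, 125, 157, 173, 169, 153, 155, 166, 167, 168, 168, 168, 168, 169, 168, 168]
286 [145, 162, 173, 175, 176, 169, 131, 131, 162, 177, 171, 161, 163, 168, 169, 167, 169, 165, 169, 168, 169, 168]
288 [176, 175, 175, 173, 176, 164, 131, 137, 163, 172, 163, 164, 167, 168, 168, 165, 166, 168, 168, 169, 168, 169]
290 [127, 131, 135, 132, 136, 144, 142, 148, 157, 157, 151, 158, 164, 168, 167, 167, 170, 169, 171, 168, 170, 168]
298 [143, 138, 102, 52, 21, 21, 39, 50, 45, 71, 137, 158, 120, 69, 59, 72, 122, 159, 169, 170, 168, 169]
300 [142, 137, 102, 50, 25, 22, 28, 34, 44, 75, 137, 158, 120, 75, 58, 79, 138, 166, 169, 167, 167, 168]
```

View pics/g.png

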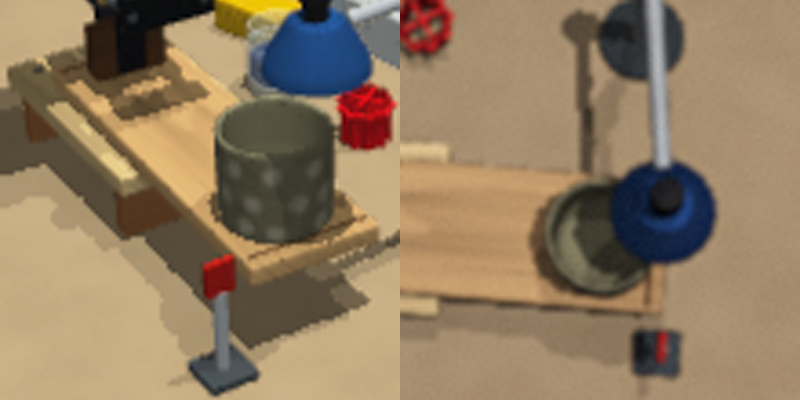

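The last crops show the front edge in line with the fin (column ≈336.5 against 337 in the top view, within 2–3 mm). The pot is upright, the board level and the lamp head still in line, so I'll hand in.

```bash
python3 -c "
from rig import bot
print(bot.hand_in())"
```

```text
the job is handed in; nothing more can be done
None
```

I handed the job in at about 12.4 s of arm time; the judge gave no verdict. By my measurements the lamp arm's line passes about 7 mm from the marker, and the board's front end is within about 3 mm of abreast of it. The board looks level, the pot is upright, and the tail block is held at 30 N grip with about 6 N of down-push.

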